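Line up baby food jars beside a spring-fed lane and hold its pusher back for loading

TASK

I am restocking the spring-fed jar lane on the fridge-side shelf. Line up the three lidded jars in one straight row, touching each other, standing on the shelf right along the lane's open edge and within the stretch between its front stop and the steel marker clip; then draw the pusher back by its tab until its flat front face is level with the clip, and finish holding it there, without letting go, so that I can sweep the row in. Do not knock a jar over, and leave the lidless empty jar, the can opener, the spoon and the two heart magnets where they are.

Things in the scene. Friction and masses are not known exactly. Their poses are not given: they have to be found in the camera images.
- lane: White spring-fed jar lane, fixed on the shelf. Origin: underside, middle of its 62 mm channel. x axis: along the lane from front stop to back, the way the pusher is drawn; z up. Floor plate 2 mm thick, x -145 to +150 mm. Clear divider wall 55 mm high at y +32 to +35 mm; the -y side is open. Rear stop 12 mm high at x +142 mm.
- lane_edge (a point): On the shelf at the middle of the lane's long open edge (lane x = 0, y = -31 mm); the edge runs along the lane's x axis. Axes as the lane's; +y leads into the lane, -y onto the shelf where the row is to stand.
- front_stop (a point): Foot of the clear front stop's inner face, mid-channel, on the shelf (lane x = -140 mm, y = 0). The stop is 34 mm high, 4 mm thick and 62 mm wide. Axes as the lane's.
- pusher (a joint): Travel of the pusher along the lane's x axis in m: 0 at home by the front stop, up to 0.235 drawn back. A coil spring always pulls it home: 2.4 N at 0, growing by 12 N per m (5 N at 0.215), plus 0.3 N friction; let go, it runs home.
- pusher_face (a point): Middle of the pusher's flat front face, 55 mm above the shelf; this face is to be level with the clip. The white paddle is 54 mm wide across the lane, 4 to 58 mm above the shelf; a spring drum sits within 36 mm behind the face. Axes as the lane's.
- pusher_tab (a point): On the upright white pull tab of the pusher: 12 mm thick along the lane, 30 mm wide across it, clear from 58 mm up to its top at 92 mm above the shelf. The point is in the middle of its thickness and width, 12 mm below its top, 10 mm behind the face (lane +x). Axes as the lane's.
- clip: Marker: small steel spring clip, 20 mm long, straddling the top edge of the divider wall, top 60 mm above the shelf. Origin: its middle, on the wall's top edge, 55 mm above the shelf; a thin raised rib across it there is the mark. x axis parallel to the lane's. It is set 185 to 220 mm behind the front stop's inner face and does not move.
- jar1: Lidded glass baby food jar with a paper label and a flat steel lid: 54 mm diameter, 70 mm tall (straight body up to 54 mm, lid 51 mm across), 120 to 210 g. Origin at the centre of its underside, z up. The three are alike and may stand in any order.
- jar2: Second lidded jar, the same.
- jar3: Third lidded jar, the same.
- empty_jar: Empty, lidless clear glass jar, 54 mm diameter, 68 mm tall, about 90 g, standing among the lidded ones. Origin at the centre of its underside. To be left alone.
- can_opener: Stainless can opener lying flat, about 165 mm long, 64 mm wide, 29 mm high at the turning key. Origin under its pivot; handles to its -x. To be left alone.
- heart1: Pink ceramic heart magnet lying flat, 41 mm wide, 11 mm high, origin under its middle, beyond the front end of the lane. To be left alone.
- heart2: The other heart magnet, the same, beyond the back end of the lane. To be left alone.
- baby_spoon: White plastic baby spoon lying flat, 150 mm long, 20 mm wide, 11 mm high, origin under its middle, beyond the jars. To be left alone.

How it is judged:
By the outcome, as a careful person would: the job done as asked, in the order asked, and still so for the second after the job is handed in, while the arm keeps its last pose, push and grip.
It also fails if it takes over 70 s, if anything falls off the work surface, if the arm or the gripper's body presses on something with over 40 N, if the wrist force passes 120 N, or if a joint passes its speed limit or range.

ROBOT

A 7-joint arm with a two-finger parallel gripper is mounted at the origin on the work surface. World frame = base frame: x ahead of the robot, y to its left, z up, the work surface at z = 0. Lengths are in mm, angles in rad, forces in N, time in s.
With the tool pointing down it reaches from about 425 to 825 mm from the base axis. Payload 3.6 kg.
Tool frame: the origin (TCP) lies at the very end of the fingers, on their centre line; the grasp point (between the pads) lies 19 mm behind it; z points along the fingers, y is the line along which they close (so a half turn about z gives the same grasp; the last joint's range is limited). The gripper opens to 93 mm and grips with 3 to 60 N. Pads are 15 mm wide; open, the fingers measure 128 mm over their backs; the gripper's body (75 mm by 188 mm) begins 65 mm behind the grasp point.
Start: joints at [-1.141, 0.615, -0.013, 1.423, 0.008, 1.103, -0.04], TCP at [286.081, 583.626, 218.64] pointing down, gripper open.
Joint ranges: [-3.12, 3.12], [-0.3, 2.06], [-1.34, 1.32], [0.26, 2.42], [-1.36, 4.5], [0.01, 1.98], [-2.84, 2.84]. Speed limits (rad/s): [2.79, 2.79, 3.14, 3.14, 3.14, 3.14, 3.14].

INTERFACE

Orientations are given as [roll, pitch, yaw] about the fixed x, y, z axes, in that order (R = Rz(yaw) Ry(pitch) Rx(roll)).
In Python, from cell import env gives the robot as it stands. Calls block until the motion is done:
- env.move_pose(position, orientation): joint-space move of the TCP to a pose.
- env.servo_line(position, feed=150, frame=None): straight line of the TCP; frame=None keeps the orientation; feed is the mean speed in mm/s.
- env.goto_joints(angles): joint-space move.
- env.ungrasp() and env.gripper_close(): open the fingers fully, or close them until they stop; the grip force is fixed at half the most.
- env.pause(seconds).
- env.ik(position, orientation): joint angles nearest the present ones, or None.
- env.get_image(name): name is "scene" or "side" or "wrist"; returns the picture (480x640x3 uint8, blue, green, red); there is no depth.
- env.camera_params(name): a dict with "fx", "fy", "cx", "cy" (pixels), "dist" ([k1, k2, p1, p2, k3] as OpenCV has them; the pictures are not rectified), "rvec" (rotation vector, rad) and "tvec" (3), from world to camera coordinates, as OpenCV has them. Camera axes: x right, y down, z forward; pixel columns grow to the right and rows downward; lengths in mm; the calibration is good to about 2 mm. A picture is of the moment at which its call begins: read the wrist's pose just before it. camera_params takes no time and is no camera call; for the wrist camera it gives the pose at the moment of the call.
A pose or a line that the arm cannot do raises env.PlanningError and nothing moves.
- env.finish_job(): hands the job in; it is judged then, once.
Readings, each from a call of its own:
- env.read_time(): time.
- env.read_joints(): joint angles.
- env.read_dq(): joint speeds.
- env.read_joint_torque(): joint torques, N m.
- env.read_tool_pos(): TCP position.
- env.read_eef_rot(): TCP orientation.
- env.read_ft_force(): force on the tool from outside, world axes, zero at the start.
- env.read_moment(): the same for the moment, N m.
- env.read_finger_gap(): opening from 0.0 (shut) to 1.0 (fully open).
- env.read_grasp_force(): force on a finger pad.
Only numpy, scipy, OpenCV 4.12 (cv2) and the standard library are available. Lean on these libraries where they do the work, as an engineer would, in place of code of your own. Each camera call takes 0.05 s, during which the arm holds its last target. There are 200 camera calls.

## Working session

There is one attempt and no reset: what is moved stays moved. The work goes in short steps, each a Python script; the robot and the scene stay as the last script left them, time stands still between calls to the robot, and variables do not carry over. Pictures are saved under pics/ and viewed, at most 10 in all, crops included, and the job is handed in when it is done.

```bash
ls; mkdir -p pics
python3 - <<'E'
from cell import env
import cv2,numpy as np
for n in ["scene","side","wrist"]:
    p=env.camera_params(n); im=env.get_image(n); cv2.imwrite(f"pics/{n}0.png",im)
    R=cv2.Rodrigues(np.array(p["rvec"],float))[0]; print(n,p["fx"],p["cx"],p["cy"],p["dist"],"C",(-R.T@np.array(p["tvec"]).ravel()).round(),"fwd",R[2].round(2))
print(env.read_time(),env.read_tool_pos(),env.read_eef_rot())
E
```

```text
pics
scene 470.16232348574005 315.4469804178427 235.03141383630492 [-0.04913527  0.          0.          0.          0.        ] C [1060.  162.  923.] fwd [-0.47 -0.23 -0.85]
side 565.5161789240288 317.9424630406473 231.72198531745832 [-0.17105828  0.          0.          0.          0.        ] C [ 368. -884.  942.] fwd [ 0.17  0.68 -0.72]
wrist 360.633186452662 321.90942284945476 238.31775331654347 [0.00282141 0.         0.         0.         0.        ] C [226. 613. 384.] fwd [ 0.22 -0.11 -0.97]
0.15 [285.83457037 583.12217053 217.76099942] [-3.13962896e+00  4.62251525e-05  2.68591267e+00]
```

View pics/scene0.png

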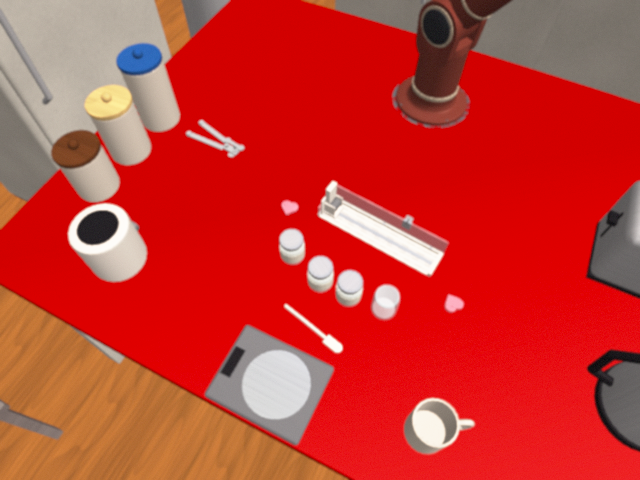

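View pics/side0.png

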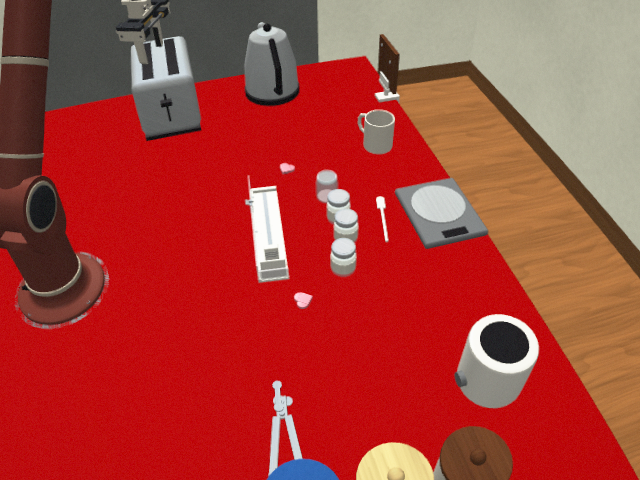

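The scene view shows the lane from (325,205) to (440,260) with the pusher at its left end. The clip is near (408,219). Lidded jar tops are at (291,237), (320,265) and (349,281), and the empty jar is at (386,298). The side view confirms this: lids at (343,245), (346,218) and (338,199), empty jar at (326,180).

```bash
cat > h.py <<'E'
from cell import env
import cv2,numpy as np
def ray(p,uv):
    K=np.array([[p["fx"],0,p["cx"]],[0,p["fy"],p["cy"]],[0,0,1.]])
    n=cv2.undistortPoints(np.array([[uv]],float),K,np.array(p["dist"],float))[0,0]
    R=cv2.Rodrigues(np.array(p["rvec"],float))[0]; C=-R.T@np.array(p["tvec"],float).ravel()
    d=R.T@np.array([n[0],n[1],1.]); return C,d/np.linalg.norm(d)
def onz(p,uv,z):
    C,d=ray(p,uv); return C+d*(z-C[2])/d[2]
def tri(obs):
    A=np.zeros((3,3));b=np.zeros(3)
    for p,uv in obs:
        C,d=ray(p,uv);M=np.eye(3)-np.outer(d,d);A+=M;b+=M@C
    X=np.linalg.solve(A,b)
    return X,[float(np.linalg.norm((np.eye(3)-np.outer(d,d))@(X-C))) for C,d in [ray(p,u) for p,u in obs]]
def proj(p,X):
    K=np.array([[p["fx"],0,p["cx"]],[0,p["fy"],p["cy"]],[0,0,1.]])
    return cv2.projectPoints(np.array([X],float),np.array(p["rvec"],float),np.array(p["tvec"],float),K,np.array(p["dist"],float))[0][0,0]
E
python3 - <<'E'
from h import *
s,d=env.camera_params("scene"),env.camera_params("side")
for a,b in [((291,237),(343,245)),((320,265),(346,218)),((349,280),(338,199)),((386,292),(326,177)),((408,219),(249,203)),((333,186),(270,250))]:
    X,e=tri([(s,a),(d,b)]);print(X.round(1),np.round(e,1))
for u in [(319,213),(433,272),(446,243)]: print(onz(s,u,2).round())
for u in [(259,280),(288,277),(275,187)]: print("side",onz(d,u,2).round())
E
```

```text
[ 617.5 -115.8   71.2] [0. 0.]
[648.7 -33.1  65. ] [1.5 1.5]
[651.3  34.4  61.7] [0.9 0.9]
[644.9 112.2  66.4] [1. 1.]
[452.3  88.9  54. ] [0.9 0.9]
[464.1 -92.3  80.4] [2.7 2.7]
[ 493. -110.    2.]
[522. 184.   2.]
[438. 186.   2.]
side [ 434. -102.    2.]
side [ 496. -111.    2.]
side [532. 184.   2.]
```

Run:
```python
from h import *
import pickle
th=np.radians(83.5); out=[]
for k,pos in enumerate([(570,-60,240),(540,60,240)]):
    env.move_pose(list(pos),[np.pi,0,th]); env.pause(.2)
    p=env.camera_params("wrist"); im=env.get_image("wrist"); cv2.imwrite(f"pics/w{k}.png",im); out.append(p)
    print(env.read_time(),env.read_tool_pos(),env.read_eef_rot(),env.read_joints().round(2) if hasattr(env.read_joints(),'round') else env.read_joints())
pickle.dump(out,open("wp.pkl","wb"))
```

```text
2.9 [570.10507785 -59.48393556 239.97251951] [-3.14159018e+00 -1.41805756e-04  1.45824945e+00] [-0.22  0.5   0.45  1.63 -0.24  1.06  0.19]
3.7083 [540.34341132  58.23301168 240.10822746] [3.14108196e+00 6.79012005e-04 1.45424481e+00] [-0.45  0.45  0.45  1.71 -0.23  1.02 -0.03]
```

View pics/w0.png

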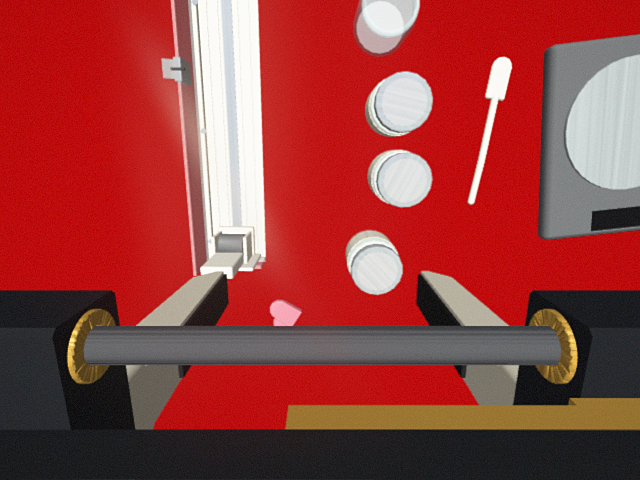

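View pics/w1.png

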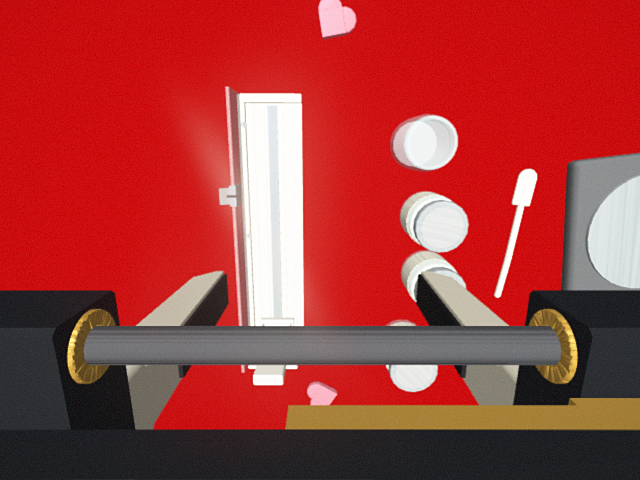

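The wrist views show the lane's open edge at column ~263 (w0) and ~302 (w1), and the clip rib at about (175,69) and (229,196). In w0 the lids are at (404,101), (404,179) and (376,269). I need one more view for the front end of the lane.

Run:
```python
from h import *
import pickle
out=pickle.load(open("wp.pkl","rb"))
th=np.radians(83.5)
env.move_pose([510,-150,240],[np.pi,0,th]); env.pause(.3)
p=env.camera_params("wrist"); im=env.get_image("wrist"); cv2.imwrite("pics/w2.png",im); out.append(p)
pickle.dump(out,open("wp.pkl","wb"))
for k in range(3):
    im=cv2.imread(f"pics/w{k}.png"); hsv=cv2.cvtColor(im,cv2.COLOR_BGR2HSV)
    g=cv2.cvtColor(im,cv2.COLOR_BGR2GRAY); 
    c=cv2.HoughCircles(cv2.GaussianBlur(g,(3,3),0)[:300],cv2.HOUGH_GRADIENT_ALT,1,15,param1=200,param2=.75,minRadius=22,maxRadius=36)
    if c is not None:
        for x,y,r in c[0]: print(k,x,y,r,onz(out[k],(x,y),70).round(1))
im=cv2.imread("pics/w2.png"); c=im[40:280,60:380]
cv2.imwrite("pics/w2c.png",cv2.resize(c,None,fx=2.5,fy=2.5,interpolation=cv2.INTER_CUBIC))
```

```text
0 402.0 102.0 29.133463 [651.7  38.3  70. ]
0 403.0 178.0 27.623535 [648.8 -27.7  70. ]
0 376.0 268.0 27.296951 [ 617.4 -112.    70. ]
0 380.0 27.0 25.351212 [636.9  99.4  70. ]
0 390.0 7.0 27.834536 [646.2 113.3  70. ]
1 441.0 225.0 28.331905 [652.5  40.6  70. ]
1 431.0 142.0 27.073305 [646.4 118.1  70. ]
1 439.0 290.0 25.88369 [648.1 -25.5  70. ]
1 425.0 273.0 23.902746 [635.1  -6.   70. ]
2 465.0 68.0 31.04085 [647.2 -29.4  70. ]
2 433.0 172.0 29.232876 [ 616.7 -114.4   70. ]
```

View pics/w2c.png

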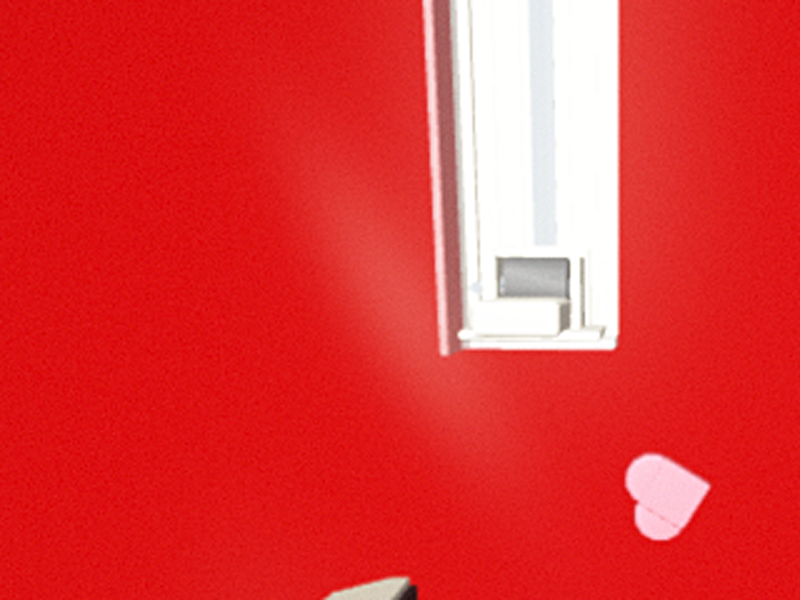

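The crop shows the lane front corner at about w2 pixel (307,179), and the pusher and tab at home beside the front stop at about (265,165). Next I'll fit the lane edge, ends, clip and lids precisely.

Run:
```python
from h import *
import pickle
P=pickle.load(open("wp.pkl","rb"))
def edge(im,axis,lo,hi,rng):
    # subpixel crossing of green channel (white->red) along axis
    pts=[]
    g=im[:,:,1].astype(float)
    for t in rng:
        v=g[t,lo:hi] if axis==0 else g[lo:hi,t]
        i=np.where((v[:-1]>=110)&(v[1:]<110))[0]
        if len(i): i=i[-1]; c=lo+i+(v[i]-110)/(v[i]-v[i+1]); pts.append((c,t) if axis==0 else (t,c))
    return pts
I=[cv2.imread(f"pics/w{k}.png") for k in range(3)]
W=[]
for k,(lo,hi,r) in enumerate([(235,300,range(5,235,3)),(275,330,range(110,310,3)),(285,325,range(45,170,3))]):
    w=np.array([onz(P[k],q,2) for q in edge(I[k],0,lo,hi,r)])[:,:2]
    vx,vy,x0,y0=cv2.fitLine(w.astype(np.float32),cv2.DIST_HUBER,0,.01,.01).ravel()
    if vy<0: vx,vy=-vx,-vy
    print(k,"angle",np.degrees(np.arctan2(vy,vx)).round(2),"x at y=-100,40,180",[(x0+vx/vy*(y-y0)).round(1) for y in(-100,40,180)])
# front end in w2 (bottom edge), back end in w1 (top edge: flip)
f=edge(I[2],1,165,200,range(250,300,3)); print("front",np.array([onz(P[2],q,2) for q in f])[[0,-1]].round(1), f[::8])
fl=I[1][::-1]; b=[(u,479-v) for u,v in edge(fl,1,479-115,479-80,range(255,300,3))]
print("back z12",np.array([onz(P[1],q,12) for q in b])[[0,-1]].round(1),b[::8])
for k,m in[(0,(175,69)),(1,(229,196))]:print("clip",onz(P[k],m,60))
print("clip tri",tri([(P[0],(175,69)),(P[1],(229,196))]))
for n,o in [("j3",[(0,(402,102)),(1,(441,225))]),("j2",[(0,(403,178)),(2,(465,68))]),("j1",[(0,(376,268)),(2,(433,172))])]:
    print(n,tri([(P[k],q) for k,q in o]))
c=np.hstack([cv2.resize(I[0][45:95,150:200],(400,400),interpolation=cv2.INTER_CUBIC),cv2.resize(I[1][170:220,205:255],(400,400),interpolation=cv2.INTER_CUBIC)])
cv2.imwrite("pics/clip.png",c)
```

```text
0 angle 83.08 x at y=-100,40,180 [np.float32(499.5), np.float32(516.5), np.float32(533.5)]
1 angle 83.12 x at y=-100,40,180 [np.float32(499.7), np.float32(516.6), np.float32(533.5)]
2 angle 83.03 x at y=-100,40,180 [np.float32(499.6), np.float32(516.7), np.float32(533.9)]
front [[ 434.8 -106.7    2. ]
 [ 487.6 -112.9    2. ]] [(250, np.float64(179.47747747747746)), (274, np.float64(179.64864864864865)), (298, np.float64(179.75384615384615))]
back z12 [[486.8 187.1  12. ]
 [529.4 181.9  12. ]] [(255, np.float64(92.3741935483871)), (279, np.float64(92.37583892617448))]
clip [456.08479745  89.2085832   60.        ]
clip [454.34579182  90.41526689  60.        ]
clip tri (array([453.83060168,  90.1480518 ,  55.58311076]), [0.6776075635080588, 0.6776075635079357])
j3 (array([653.6212977 ,  38.99896681,  64.26583825]), [0.6501597113182208, 0.6501597113183388])
j2 (array([650.18910152, -28.36121082,  62.54929567]), [0.18458932552883908, 0.1845893255288514])
j1 (array([ 618.6523895 , -114.95544212,   62.2820372 ]), [0.39214562964782684, 0.3921456296478823])
```

View pics/clip.png

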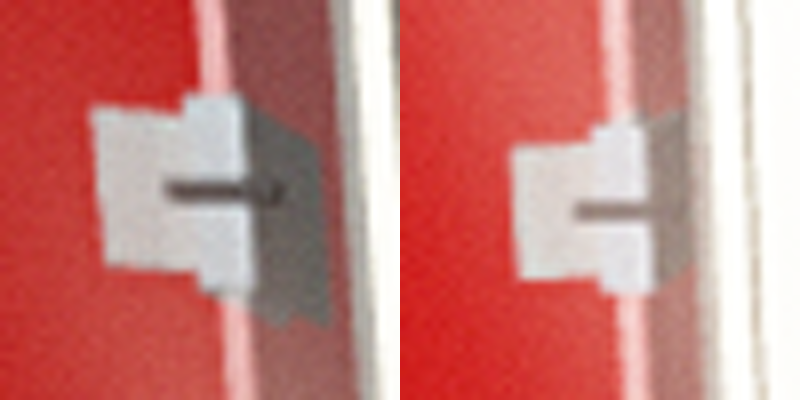

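Results so far:
- The clip rib is clear in both views, at w0 ≈ (174.7,68.4) and w1 ≈ (229,195.8).
- The lane axis is at 83.08°.
- In along-lane coordinate s, the lane origin is about 94.4 and the clip about 144.3.

Jar 3 goes first, next to the clip end.

```bash
cat >> h.py <<'E'
th=np.radians(83.08); e=np.array([np.cos(th),np.sin(th)]); n=np.array([-e[1],e[0]])
S0=94.4; SC=144.4; TE=float(n@np.array([516.6,40.]))   # lane origin s, clip s, open edge t
def W(s,t): return s*e+t*n
def st(xy): xy=np.asarray(xy)[:2]; return float(e@xy),float(n@xy)
Z=14.; UP=74.
def pick(xy,yaw):
    env.move_pose([*xy,110],[np.pi,0,yaw]); env.servo_line([*xy,Z],feed=120); env.pause(.2)
    env.gripper_close(); print("grip",env.read_finger_gap(),env.read_grasp_force(),env.read_tool_pos(),env.read_time())
    env.servo_line([*xy,UP],feed=120)
def place(s,t,slide=0):
    env.servo_line([*W(s-slide,t),UP],feed=150); env.servo_line([*W(s-slide,t),Z+.4],feed=70); env.pause(.2)
    if slide: env.servo_line([*W(s,t),Z+.4],feed=15); env.pause(.2)
    print("at",st(env.read_tool_pos()),env.read_tool_pos()[2],"want",s,t,"F",env.read_ft_force())
    env.ungrasp(); env.pause(.1); x,y,_=env.read_tool_pos(); env.servo_line([x,y,100],feed=150)
E
python3 - <<'E'
from h import *
import pickle
s3=SC-12-27; t=TE-27-3
pick((652,39.5),th); place(s3,t)
env.move_pose([*W(s3-110,t),240],[np.pi,0,th]); env.pause(.4)
p=env.camera_params("wrist"); im=env.get_image("wrist"); cv2.imwrite("pics/a3.png",im); pickle.dump(p,open("a3.pkl","wb"))
print(env.read_time(),s3,t, proj(p,[*W(s3,t),70]))
cv2.imwrite("pics/a3c.png",cv2.resize(im[0:270,120:480],None,fx=2.2,fy=2.2,interpolation=cv2.INTER_CUBIC))
E
```

```text
grip 0.5779298987327082 29.99982386827469 [652.16815807  39.43580315  13.98504456] 7.825
at (105.4589953323709, -538.2453171883883) 14.50130717212255 want 105.4 -538.0174128623067 F [-0.01162068 -0.64755071 -1.15723568]
13.3417 105.4 -538.0174128623067 [322.49650071  97.89092254]
```

View pics/a3c.png

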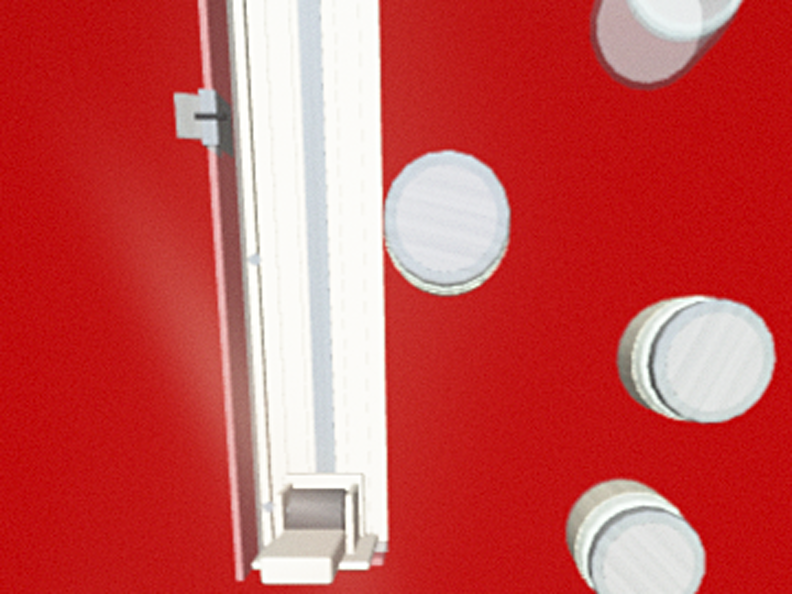

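Jar 3's lid is seen at pixel (323.2,99) against a predicted (322.5,97.9), so arm and camera agree to about 1 mm. It stands a few mm clear of the edge. Next are jars 2 and 1, each slid into contact while gripped.

Run:
```python
from h import *
import pickle
s3=SC-12-27; t=TE-27-3
s2=s3-54+3; pick((648.3,-28.3),th); place(s2,t,7)
s1=s2-54+3; pick((617.2,-113.3),th-.35); place(s1,t,7)
env.move_pose([*W(s1-40,t-10),250],[np.pi,0,th]); env.pause(.4)
p=env.camera_params("wrist"); im=env.get_image("wrist"); cv2.imwrite("pics/b.png",im); pickle.dump(p,open("b.pkl","wb"))
print(env.read_time())
for s in (s1,s1+54,s1+108): print(s,proj(p,[*W(s,t),70]))
cv2.imwrite("pics/bc.png",cv2.resize(im[0:270,120:480],None,fx=2.2,fy=2.2,interpolation=cv2.INTER_CUBIC))
```

```text
grip 0.5782359513919699 29.999766647815704 [648.58549573 -28.34560609  14.01735258] 15.9417
at (54.49341024012558, -537.9652636899276) 14.381997888365854 want 54.400000000000006 -538.0174128623067 F [-0.15817981  0.45953549 -2.09450079]
grip 0.5743128796268759 29.999691545963287 [ 617.41528097 -113.43308939   14.00318527] 23.5417
at (3.201435928663373, -538.1745907649331) 14.438419754987295 want 3.4000000000000057 -538.0174128623067 F [-0.07922563 -1.02098181 -1.40338872]
29.7333
3.4000000000000057 [312.00962684 177.74638835]
57.400000000000006 [311.60691648 117.76255255]
111.4 [311.16858539  52.72147956]
```

View pics/bc.png

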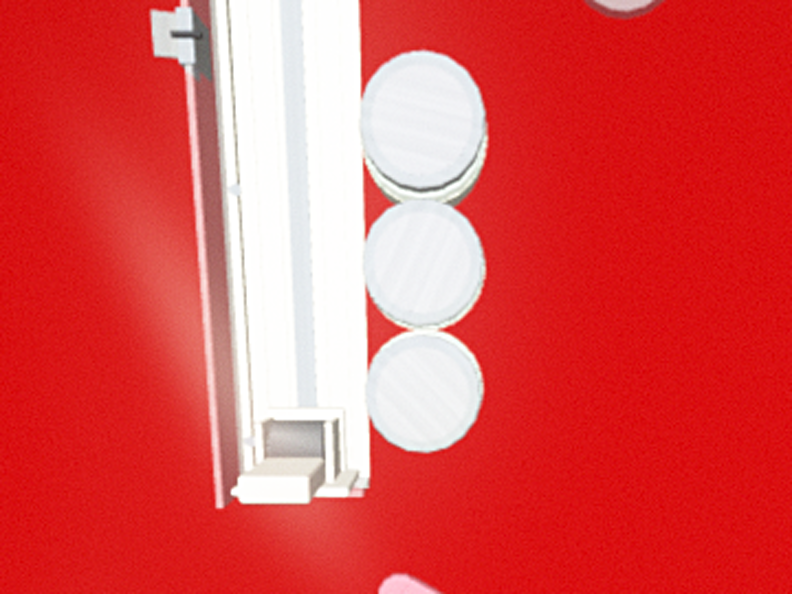

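The crop shows three lids in a straight line beside the edge, at pixels ≈ (313.2,177.3), (312.7,119.5) and (312.3,54.1). I'll measure the spacing more precisely.

Run:
```python
from h import *
import pickle
def lids(f,pk,z=70):
    p=pickle.load(open(pk,"rb")); im=cv2.imread(f)[:290]
    g=cv2.GaussianBlur(cv2.resize(cv2.cvtColor(im,cv2.COLOR_BGR2GRAY),None,fx=4,fy=4,interpolation=cv2.INTER_CUBIC),(9,9),0)
    for p2 in (.8,.6):
        c=cv2.HoughCircles(g,cv2.HOUGH_GRADIENT_ALT,1,30,param1=150,param2=p2,minRadius=95,maxRadius=130)
        for x,y,r in sorted(c[0].tolist(),key=lambda q:q[1]):
            u=((x+.5)/4-.5,(y+.5)/4-.5); s,t=st(onz(p,u,z)); print(f,p2,np.round(u,2),round(r/4,2),"s %.1f gap-to-edge %.1f"%(s,TE-t-27))
lids("pics/a3.png","a3.pkl"); lids("pics/b.png","b.pkl")
p=pickle.load(open("b.pkl","rb")); print("clip",st(onz(p,(186/2.2+120-.3,34/2.2-.3),60)))
```

```text
pics/a3.png 0.8 [321.12 101.38] 30.01 s 102.5 gap-to-edge 1.8
pics/a3.png 0.8 [443.88 166.38] 30.33 s 46.8 gap-to-edge 113.7
pics/a3.png 0.8 [401.88 243.12] 25.44 s -25.7 gap-to-edge 79.4
pics/a3.png 0.8 [413.62 256.88] 25.93 s -39.4 gap-to-edge 91.6
pics/a3.png 0.6 [321.12 101.38] 27.93 s 102.5 gap-to-edge 1.8
pics/a3.png 0.6 [321.12 101.38] 31.22 s 102.5 gap-to-edge 1.8
pics/a3.png 0.6 [443.88 166.38] 30.44 s 46.8 gap-to-edge 113.7
pics/a3.png 0.6 [252.88 225.12] 29.69 s -8.1 gap-to-edge -63.0
pics/a3.png 0.6 [401.88 243.12] 25.44 s -25.7 gap-to-edge 79.4
pics/a3.png 0.6 [413.62 256.88] 26.03 s -39.4 gap-to-edge 91.6
pics/b.png 0.8 [312.12  60.38] 29.59 s 105.3 gap-to-edge 3.8
pics/b.png 0.8 [312.38 120.62] 27.93 s 54.9 gap-to-edge 3.7
pics/b.png 0.8 [312.12 176.62] 27.53 s 4.4 gap-to-edge 3.1
pics/b.png 0.6 [312.12  60.38] 29.87 s 105.3 gap-to-edge 3.8
pics/b.png 0.6 [312.38 120.62] 28.11 s 54.9 gap-to-edge 3.7
pics/b.png 0.6 [312.12 176.62] 27.53 s 4.4 gap-to-edge 3.1
pics/b.png 0.6 [257.38 199.12] 29.98 s -16.9 gap-to-edge -49.6
clip (143.84563812237664, -444.0020517071803)
```

The Hough circles are thrown off by the jar bodies, and hand readings can't rule out a gap of about 1 mm. I'll regrip the front jar and slide the row 2 mm more so contact is certain, then look at it and at the tab.

Run:
```python
from h import *
import pickle
p=pickle.load(open("b.pkl","rb")); print("tab from b",st(onz(p,(245-.3,222.7-.3),92)),"nominal",S0-130,TE+31)
t=TE-30; s1=3.4
env.move_pose([*W(s1,t),100],[np.pi,0,th-.35]); env.servo_line([*W(s1,t),Z+.4],feed=120); env.pause(.2)
env.gripper_close(); f0=np.array(env.read_ft_force())
env.servo_line([*W(s1+2.2,t),Z+.4],feed=10); env.pause(.2); print("dF",np.array(env.read_ft_force())-f0)
env.ungrasp(); env.pause(.1); env.servo_line([*W(s1+2.2,t),100],feed=150)
env.move_pose([*W(-110,TE+10),215],[np.pi,0,th]); env.pause(.4)
p=env.camera_params("wrist"); im=env.get_image("wrist"); cv2.imwrite("pics/c.png",im); pickle.dump(p,open("c.pkl","wb"))
print(env.read_time())
for s,y,z in [(-36,31,92),(57,-30,70),(144,64,60)]: print(proj(p,[*W(s,TE+y),z]))
cv2.imwrite("pics/cc.png",cv2.resize(im[0:240,190:510],None,fx=2.5,fy=2.5,interpolation=cv2.INTER_CUBIC))
```

```text
tab from b (-35.244009096779685, -476.86914877996463) nominal -35.599999999999994 -477.01741286230674
dF [-0.25325404 -3.37492237 -1.63170721]
35.525
[294.94118788 139.58680432]
[374.46480302  14.50875333]
[ 248.91969299 -113.70700233]
```

View pics/cc.png

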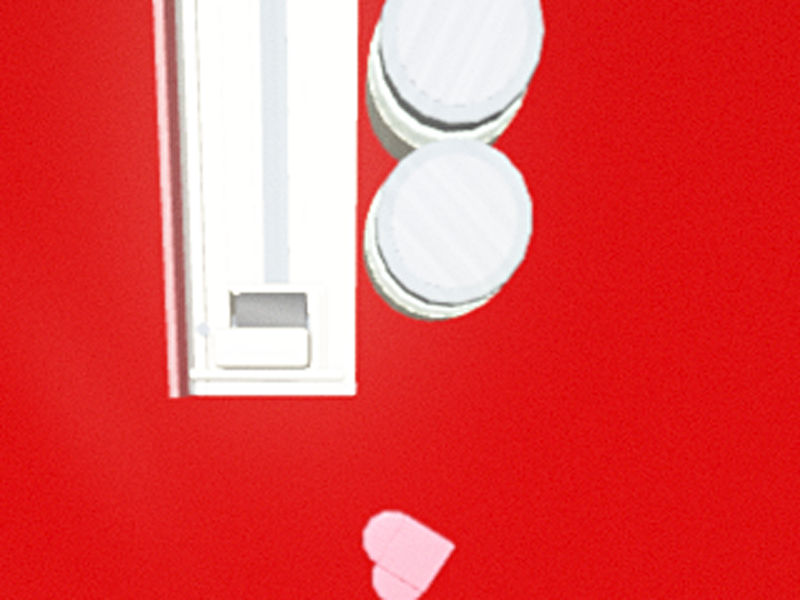

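The force change of -3.4 N along the row shows all three jars moved in contact. The tab top is at (294.7,138.6) against a predicted (294.9,139.6), so the tab is at s ≈ -35.4. Now grip the tab and draw it back.

Run:
```python
from h import *
import pickle
b,c=pickle.load(open("b.pkl","rb")),pickle.load(open("c.pkl","rb"))
X,er=tri([(b,(244.7,222.4)),(c,(294.5,138.5))]); print("tab top tri",st(X),X[2],er)
T0,T1,t=-35.4,154.4,TE+31
best=None
for yaw in (th-np.pi/2,th+np.pi/2):
    q=[env.ik([*W(T0,t),130],[np.pi,0,yaw]),env.ik([*W(T0,t),62],[np.pi,0,yaw]),env.ik([*W(T1,t),62],[np.pi,0,yaw])]
    print(yaw,[None if a is None else np.round(a,2) for a in q])
    if all(a is not None for a in q) and best is None: best=yaw
env.move_pose([*W(T0,t),130],[np.pi,0,best]); env.servo_line([*W(T0,t),62],feed=80); env.pause(.3)
env.gripper_close(); print("grip",env.read_finger_gap(),env.read_grasp_force(),st(env.read_tool_pos()),env.read_ft_force())
env.servo_line([*W(T1,t),62],feed=60); env.pause(.5)
x=env.read_tool_pos(); print(env.read_time(),env.read_finger_gap(),env.read_grasp_force(),st(x),x[2],"want",T1,t,env.read_ft_force())
ims={}
for k in("side","scene","wrist"):
    ims[k]=env.get_image(k); cv2.imwrite(f"pics/d_{k}.png",ims[k])
P={k:env.camera_params(k) for k in ims}; pickle.dump(P,open("d.pkl","wb"))
for k in P: print(k,[np.round(proj(P[k],[*W(s,TE+y),z]),1) for s,y,z in [(144.3,64,60),(144.3,31,58),(111,-30,70)]])
a=cv2.resize(ims["side"][160:300,220:380],(400,350),interpolation=cv2.INTER_CUBIC)
b2=cv2.resize(ims["scene"][150:290,290:450],(400,350),interpolation=cv2.INTER_CUBIC)
w=cv2.resize(ims["wrist"],(320,240))
o=np.zeros((600,800,3),np.uint8); o[:350,:400]=a;o[:350,400:]=b2;o[355:595,:320]=w
cv2.imwrite("pics/d.png",o)
```

```text
tab top tri (-35.23541609645921, -476.75273018726523) 91.81687387967673 [0.08853362649389818, 0.0885336264938822]
-0.12077678423800764 [array([-0.38,  0.6 ,  0.82,  2.03, -0.63,  0.78, -0.88]), array([-0.3 ,  0.7 ,  0.69,  2.09, -0.77,  0.63, -0.76]), array([-0.69,  0.73,  0.71,  2.03, -0.77,  0.68, -1.16])]
3.0208158693517855 [array([ 0.13,  0.48,  0.02,  2.01, -0.02,  0.65,  1.62]), array([ 0.14,  0.59,  0.02,  2.07, -0.02,  0.47,  1.62]), array([-0.25,  0.62,  0.03,  2.01, -0.03,  0.51,  1.25])]
grip 0.12424853085536389 30.000020563602448 (-35.58771846011495, -477.01897740354485) [ 0.57868667 -0.86202572 -0.39372606]
43.0583 0.12551038580992754 29.99959498643875 (154.33155567934605, -477.07360644824246) 62.024543076295025 want 154.4 -477.01741286230674 [ 1.81304691 -4.71941592 -1.15654585]
side [array([250.8, 200.2]), array([265.1, 199.1]), array([292.5, 201.9])]
scene [array([407.5, 219.9]), array([400.4, 230.9]), array([373.8, 241. ])]
wrist [array([341.3, 346.7]), array([341.9, 285.7]), array([422.9, 162.7])]
```

View pics/d.png

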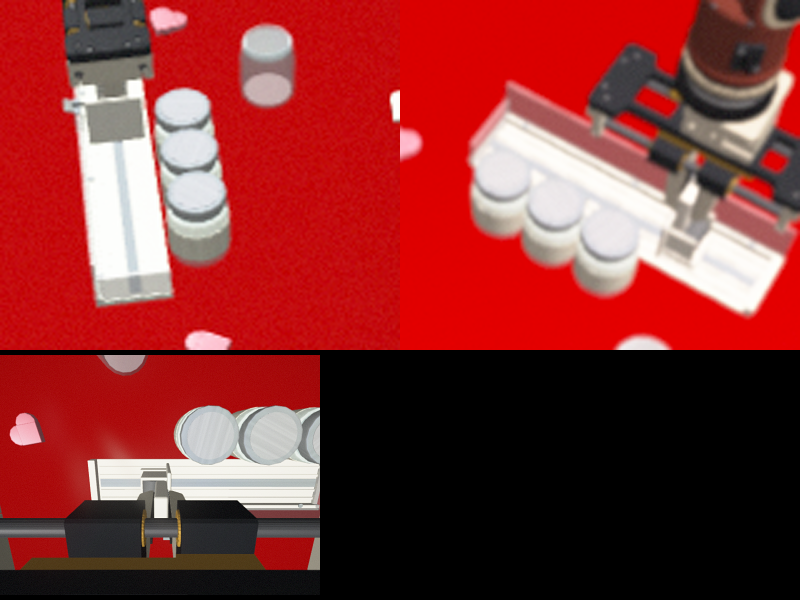

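The side view puts the paddle's top edge at about (266,200.4), against a prediction of (265,199.1) for level with the clip. The rib reads (250,201.2) against (250.8,200.2), so the two match within about 0.6 mm. The row is intact and ends about 4 mm short of the clip. The grip holds at 30 N.

```bash
python3 -c "
from h import *
print(st(env.read_tool_pos()),env.read_finger_gap(),env.read_time()); print(env.finish_job())"
```

```text
(154.3460416676698, -477.0573021842355) 0.12829577288929644 43.2083
the job is handed in; nothing more can be done
None
```

The job is handed in at about 43 s: the three lidded jars stand touching along the lane's open edge, ending about 4 mm short of the clip, and the gripper is holding the pusher face level with the clip to within about 1 mm.

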